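# Find the socket key for the clamped test head

### The arm

A 6-joint arm with a two-finger parallel gripper is mounted at the origin on the work surface. World frame = base frame: x ahead of the robot, y to its left, z up, the work surface at z = 0. Lengths are in m, angles in rad, forces in N, time in s.
With the tool pointing down it reaches from about 0.3 to 1 m from the base axis. Payload 5.1 kg.
Tool frame: the origin (TCP) lies at the very end of the fingers, on their centre line; the grasp point (between the pads) lies r.grip_depth behind it (r.grip_depth is the distance from the TCP to the grasp point, in m); z points along the fingers, y is the line along which they close (so a half turn about z gives the same grasp; the last joint's range is limited). The gripper opens to 95 mm and grips with 3 to 60 N. Pads are 20 mm wide; open, the fingers measure 119 mm over their backs; the gripper's body (75 mm by 180 mm) begins 59 mm behind the grasp point.
Start: joints at [1.178, 0.124, 1.65, -0, 1.367, -0.083], TCP at [0.198, 0.619, 0.215] pointing down, gripper open.
Joint ranges: [-2.61, 2.61], [-1.02, 2.33], [0.03, 2.71], [-1.35, 4.49], [0.32, 2.68], [-2.91, 2.91]. Speed limits (rad/s): [2.57, 2.57, 3.14, 3.14, 3.14, 3.14].

### API

Orientations are given as a unit quaternion [x, y, z, w].
In Python, from station import r gives the robot as it stands.
- The arm moves only by the tool drive_tool, never from a script. Its argument "commands" is text: rows parted by semicolons, each of 7 numbers parted by spaces: the shift along the tool's x, y, z in cm, then the turn, a rotation vector about the tool's x, y, z in rad, then the finger opening in cm, from 0 to 9.51. In form: x y z ax ay az grip; .... A call has 1 to 12 rows; each row shifts and turns the commanded pose from where the row before left it, along the tool's axes as they then stand; what a row does not reach is not made up. A row lasts 1/8 s, in which the tool goes at most 62.5 mm and 10.7 degrees, less where a joint would pass 70% of its speed; a pose out of reach is approached as far as the arm can. A call with a gripper value outside its range is refused whole. The fingers move at their own pace and stop on an object; "newtons" is the grip in N (left out, the last holds). Time passes only in rows, so rows that do not move let the fingers close. It gives the time, the measured TCP pose, the force, the opening and the grip force at its end, in the units of the state.
- r.read_state(): the state, without advancing time (a new reading comes with each control period).
- r.read_camera(name): name is "scene" or "side" or "wrist"; returns a dict with "frame" (384x512x3 uint8, red, green, blue), "fx", "fy", "cx", "cy" (pixels), "rvec" (rotation vector, rad) and "tvec" (3), from world to camera coordinates, as OpenCV has them. Camera axes: x right, y down, z forward; pixel columns grow to the right and rows downward; lengths in m; the calibration is good to about 2 mm. A picture is of the moment at which its call begins. There is no depth.
- r.close_job(): hands the job in; it is judged then, once.
Trained networks look in a picture, given as the dict that the camera call returned (one of the last four; its "shot" number tells which), for a name from the list of things; names that differ only in an ending like _2 or _b are one class to them, and where a whole thing is asked for, a point or a joint stands for the part that bears it (a point fixed in the world has none). Each returns a list of dicts, best first, with "score" (0 to 1); they miss things now and then, are a little off and sometimes report something else, mostly with a low value. They report only what shows in the picture. A call takes as long as a camera call.
- r.recognise(picture, thing): "at" ([x, y, z] in m, in world coordinates, good to about 4 mm: the middle of the surface that is visible of it).
- r.silhouettes(picture, thing): "region" (384x512 bool, what is visible of it).
- r.spot_point(picture, thing): "at" ([x, y, z] in m, in world coordinates, good to about 4 mm: a listed point, or the origin of a listed thing).
The state is a dict: "t": time; "joint_pos": joint angles; "joint_vel": joint speeds; "tau": joint torques, N m; "tool_pos": TCP position; "eef_rot": TCP orientation; "force": force on the tool from outside, world axes, zero at the start; "torque": the same for the moment, N m; "gripper_width": finger opening in m; "finger_force": force on a finger pad.
Only numpy, scipy, OpenCV 4.12 (cv2) and the standard library are available. Lean on these libraries where they do the work, as an engineer would, in place of code of your own. Each camera call takes 0.05 s, during which the arm holds its last target. There are 200 camera calls.

### The job

Find out which of the three socket keys in the tray fits the hex nut of the test head in the black nest ring, trying them on the nut without ramming. Keys that do not fit go back standing upright in the tray; the one that fits is to be seated fully down over that nut, upright, and you finish while still gripping it there. Leave the spray bottle, the blue bin and the mask cushion alone.

Things in the scene. Friction and masses are not known exactly. Their poses are not given: they have to be found in the camera images.
- key_a: One of three loose steel socket keys, 76 mm tall, about 0.1 to 0.26 kg, standing mouth down in the tray. All: barrel 34 mm high with a hex hole 26 mm deep in its underside; above it a flat wing grip 14 mm thick (y), 26 mm wide (x), 42 to 76 mm above the mouth. Origin: centre of the mouth; z up the axis; two of the hole's flats face +y and -y.
- key_b: Second key: as key_a, same grip, origin and axes, other size. The three have holes 20, 26 and 32 mm across flats in barrels 29, 36 and 43 mm across; the names do not tell which has which. Each fits only one of the three nuts, with 2 mm play across flats.
- key_c: Third key: as key_a and key_b, same grip, origin and axes, other size. A key too small for the nut stops on it, about 11 to 14 mm above the recess floor; one too large stops on the head's rim, 18 mm above that floor; the right one goes down to the recess floor.
- head_a: One of three fixed aluminium test heads, 90 mm across, 63 mm high. In its top a round recess 18 mm deep (floor 45 mm above the bench) holds a hex nut 14 mm high (top 3 mm conical) with a 10 mm bolt end 4 mm higher. Origin: centre of the underside; two of the nut's flats face the head's +y and -y.
- head_b: Second test head: as head_a, other size of nut and recess. The three nuts are 18, 24 and 30 mm across flats, in recesses 32.5, 39.5 and 46.5 mm across; the names do not tell which has which.
- head_c: Third test head: as head_a, other size of nut and recess. One of the three heads, different each time, stands centred in the nest; the other two wait to the robot's left and are not to be worked on.
- nest: Fixed black plastic ring, 116 mm across and 12 mm high, on a thin white square mat 160 mm wide (1.5 mm thick); the head to work on stands in its middle. Origin: centre, on the bench; the same point as that head's origin.
- tray: Fixed white tray, 80 mm (x) by 236 mm (y), 20 mm high, walls 4 mm, floor 4 mm thick, with two dividers across that make three bays; bay centres at y = -75, 0 and +75 mm in its frame. One key stands in each bay at the start. Origin: centre of the underside, on the bench.
- spray_bottle: Bystander: white spray bottle with black head, 68 mm across, 172 mm tall, loose. Origin: centre of its foot.
- parts_bin: Bystander: open blue plastic bin, 130 by 190 mm, 70 mm high, with peach mask cushions in it. Origin: centre of its underside.
- mask_frame: Bystander: a peach oval mask cushion lying flat, about 130 by 80 mm, 20 mm thick. Origin: about its middle, at the bench.

How it is judged:
By the outcome, as a careful person would: the job done as asked, in the order asked, and still so for the second after the job is handed in, while the arm keeps its last pose, push and grip.
It also fails if it takes over 72 s, if anything falls off the work surface, if the arm or the gripper's body presses on something with over 40 N, if the wrist force passes 120 N, or if a joint passes its speed limit or range.

## Working session

There is one attempt and no reset: what is moved stays moved. The work goes in short steps, Python scripts to look and compute and a tool call to move; the robot and the scene stay as the last step left them, time stands still between calls to the robot, and variables do not carry over. Pictures are saved under pics/ and viewed, at most 10 in all, crops included, and the job is handed in when it is done.

Besides the shell and the picture viewer there is one more tool, called after "Emit:" in YAML: its name, and indented under it one key for each argument. drive_tool: Moves the arm, as the interface text tells. Its arguments: {"type":"object","properties":{"commands":{"type":"string"},"newtons":{"type":"number"}},"required":["commands"]}

```bash
mkdir -p pics; ls
python3 - <<'E'
from station import r
import cv2,numpy as np
print(r.grip_depth); s=r.read_state(); print(s['t'],s['tool_pos'],s['eef_rot'],s['gripper_width'],s['force'])
for n in("scene","side"):
    p=r.read_camera(n); cv2.imwrite(f'pics/{n}0.png',p['frame'][:,:,::-1])
    print(n,p['fx'],p['cx'],p['cy'],(-cv2.Rodrigues(np.array(p['rvec']))[0].T@np.array(p['tvec'])))
    for th in("key_a","head_a","nest","tray","spray_bottle","parts_bin","mask_frame"):
        print(th,[(np.round(d['at'],3).tolist(),round(d['score'],2)) for d in r.spot_point(p,th)[:5]])
E
```

```text
pics
0.0188
0.0 [0.19792948 0.61844338 0.21340787] [ 1.54277687e-01  9.88026988e-01 -1.00874840e-03 -2.21981248e-04] 0.09487112461525554 [ 0.33161634 -0.44136033 -0.18721618]
scene 374.8307859149155 262.95764894976355 191.5915459407855 [ 1.23801532 -0.08403526  1.06240732]
key_a [([0.553, -0.168, 0.001], 0.57), ([0.574, -0.312, 0.006], 0.57), ([0.564, -0.241, 0.004], 0.42)]
head_a [([0.554, 0.101, 0.0], 0.97), ([0.546, 0.407, -0.0], 0.88), ([0.396, 0.404, -0.004], 0.59)]
nest [([0.551, 0.094, 0.0], 0.63)]
tray []
spray_bottle [([0.582, -0.48, -0.0], 0.56)]
parts_bin [([0.759, 0.087, 0.0], 0.71)]
mask_frame [([0.752, -0.183, -0.002], 0.84), ([0.576, -0.309, 0.005], 0.18)]
side 495.3607623337999 262.05111574301134 200.70644195334216 [ 0.38146113 -1.16542936  1.00165792]
key_a [([0.571, -0.305, 0.004], 0.82), ([0.561, -0.239, 0.002], 0.67), ([0.556, -0.169, 0.005], 0.52)]
head_a [([0.551, 0.401, 0.002], 0.67), ([0.551, 0.101, -0.002], 0.66), ([0.397, 0.407, -0.002], 0.66)]
nest [([0.553, 0.095, 0.002], 0.8), ([0.552, 0.399, 0.001], 0.42)]
tray [([0.564, -0.237, -0.001], 0.7)]
spray_bottle [([0.584, -0.478, 0.002], 0.72)]
parts_bin [([0.757, 0.084, -0.0], 0.73)]
mask_frame [([0.754, -0.179, 0.003], 0.91)]
```

View pics/scene0.png

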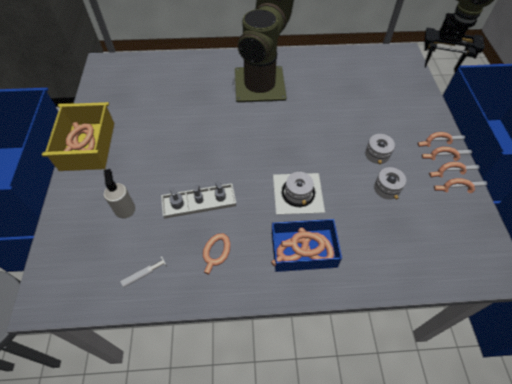

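View pics/side0.png

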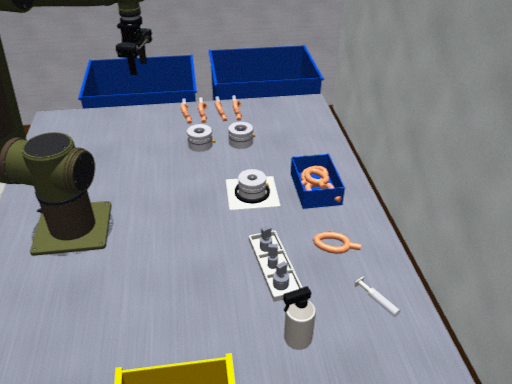

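```bash
cat > h.py <<'E'
from station import r
import cv2,numpy as np
from scipy.spatial.transform import Rotation as Ro
def Rt(psi):
    c,s=np.cos(psi),np.sin(psi); return np.array([[-c,-s,0],[-s,c,0],[0,0,-1.]])
def plan(xyz,psi,cur=None):
    s=r.read_state(); R=Ro.from_quat(s['eef_rot']).as_matrix()
    p=np.array(s['tool_pos']) if cur is None else np.array(cur)
    for q in (psi,psi+np.pi,psi-np.pi):
        print('shift cm',np.round(R.T@(np.array(xyz)-p)*100,2),'turn',np.round(Ro.from_matrix(R.T@Rt(q)).as_rotvec(),3),'psi',round(q,3))
def st():
    s=r.read_state(); R=Ro.from_quat(s['eef_rot']).as_matrix()
    print('t',round(s['t'],2),'p',np.round(s['tool_pos'],4),'psi',round(float(np.arctan2(-R[0,1],R[1,1])),4),'tilt',np.round(R[:2,2],4),'F',np.round(s['force'],1),'M',np.round(s['torque'],2),'w',round(s['gripper_width'],4),'ff',s['finger_force'],'q6',np.round(s['joint_pos'],2))
def cam(p):
    K=np.array([[p['fx'],0,p['cx']],[0,p['fy'],p['cy']],[0,0,1.]]); R=cv2.Rodrigues(np.array(p['rvec'],float))[0]; t=np.array(p['tvec'],float).reshape(3)
    return K,R,t
def proj(p,X):
    K,R,t=cam(p); return cv2.projectPoints(np.array(X,float).reshape(-1,1,3),np.array(p['rvec'],float),t,K,None)[0].reshape(-1,2)
def unproj(p,uv,z):
    K,R,t=cam(p); uv=np.array(uv,float).reshape(-1,2)
    d=(np.linalg.inv(K)@np.c_[uv,np.ones(len(uv))].T).T@R; c=-R.T@t
    return c+d*((z-c[2])/d[:,2])[:,None]
def shot(n,f): 
    p=r.read_camera(n); cv2.imwrite(f'pics/{f}.png',p['frame'][:,:,::-1]); return p
def ortho(p,c,z,half,n=600):
    # image re-mapped to the horizontal plane at height z: column=+x ... u: x=c0-half+2half*u/n, v: y=c1+half-2half*v/n
    w=np.array([[c[0]+sx*half,c[1]+sy*half,z] for sx,sy in((-1,1),(1,1),(1,-1),(-1,-1))])
    H=cv2.getPerspectiveTransform(proj(p,w).astype(np.float32),np.array([[0,0],[n,0],[n,n],[0,n]],np.float32))
    return cv2.warpPerspective(p['frame'][:,:,::-1].copy(),H,(n,n),flags=cv2.INTER_CUBIC)
E
python3 -c "
from h import *
plan([0.50,0.1,0.26],0.0); st()
p=r.read_camera('wrist'); K,R,t=cam(p); s=r.read_state(); Q=Ro.from_quat(s['eef_rot']).as_matrix(); print('cam in tool',Q.T@(-R.T@t-s['tool_pos']),'axis',Q.T@R.T[:,2],p['fx'])"
```

```text
shift cm [-44.57 -40.23  -4.53] turn [-0.   -0.   -0.31] psi 0.0
shift cm [-44.57 -40.23  -4.53] turn [-0.     0.     2.832] psi 3.142
shift cm [-44.57 -40.23  -4.53] turn [-0.     0.     2.832] psi -3.142
t 0.8 p [0.1982 0.619  0.2147] psi -0.3098 tilt [-0. -0.] F [0.1 0.2 0.1] M [ 0.01 -0.01  0.  ] w 0.0949 ff 0.0 q6 [ 1.18  0.12  1.65  0.    1.37 -0.08]
cam in tool [ 0.07807731 -0.00039713 -0.16983395] axis [-2.75788327e-01 -4.89954049e-04  9.61218268e-01] 307.858142984003
```

Emit:
drive_tool:
  commands: "-4 -3.6 -0.6 0 0 0 9.5;-4.2 -3.8 -0.4 0 0 0 9.5;-4.2 -3.8 -0.4 0 0 0 9.5;-4.2 -3.8 -0.4 0 0 0 9.5;-4.2 -3.8 -0.4 0 0 0 9.5;-4.2 -3.8 -0.4 0 0 0 9.5;-4.2 -3.8 -0.4 0 0 0 9.5;-4.2 -3.8 -0.4 0 0 0 9.5;-4.2 -3.8 -0.4 0 0 0 9.5;-4.2 -3.8 -0.4 0 0 0 9.5;-3 -2.4 -0.4 0 0 -0.155 9.5;0 0 0 0 0 -0.155 9.5"

```text
t: 2.35
tool_pos: [0.5036, 0.0973, 0.2611]
eef_rot: [-0.001, 1.0, -0.0, 0.0]
force: [0.1, 0.7, -0.4]
gripper_width: 0.0949
finger_force: 0.0
```

```bash
python3 -c "
from h import *
st(); p=shot('wrist','w1')
for th in('head_a','nest'):
  print(th,[(np.round(d['at'],3).tolist(),round(d['score'],2)) for d in r.spot_point(p,th)[:5]])
o=ortho(p,(0.552,0.098),0.063,0.05); cv2.imwrite('pics/o1.png',o); plan([0.51,-0.24,0.28],0.13)
"
```

```text
t 2.35 p [0.5036 0.0973 0.2611] psi 0.0012 tilt [ 0.0008 -0.0003] F [ 0.1  0.7 -0.4] M [ 0.07 -0.03  0.09] w 0.0949 ff 0.0 q6 [ 0.09 -0.21  1.9  -0.    1.46 -1.49]
head_a [([0.551, 0.095, 0.004], 0.98), ([0.397, 0.403, -0.0], 0.93), ([0.553, 0.403, -0.004], 0.65)]
nest [([0.397, 0.404, -0.003], 0.75)]
shift cm [ -0.86 -33.93  -1.93] turn [ 0.     0.    -0.133] psi 0.13
shift cm [ -0.86 -33.93  -1.93] turn [ 0.    -0.     3.009] psi 3.272
shift cm [ -0.86 -33.93  -1.93] turn [ 0.    -0.     3.009] psi -3.012
```

View pics/o1.png

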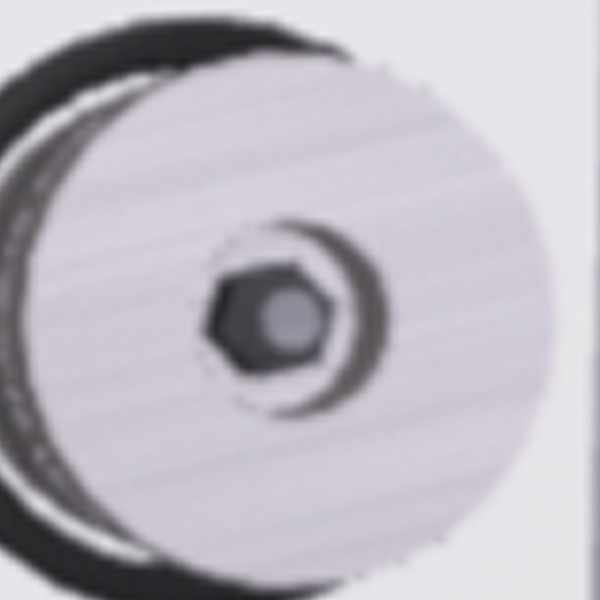

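Emit:
drive_tool:
  commands: "-3 0 3 0 0 0 9.5;-3 0 4 0 0 0 9.5;-3 0 4 0 0 0 9.5;-2.1 -0.2 3.1 0 0 0 9.5;0 0 0 0 0 0 9.5"

```text
t: 3.12
tool_pos: [0.6115, 0.098, 0.116]
eef_rot: [0.001, 1.0, -0.0, -0.003]
force: [0.5, 0.7, -0.0]
gripper_width: 0.0954
finger_force: 0.0
```

```bash
python3 -c "
from h import *
st(); p=shot('wrist','w2')
o=ortho(p,(0.550,0.095),0.056,0.02); 
import numpy as np
g=ortho(p,(0.550,0.095),0.063,0.05); cv2.imwrite('pics/o2.png',np.hstack([cv2.resize(o,(400,400)),cv2.resize(g,(400,400))]))
cv2.imwrite('pics/hex_raw.png',o)
print(r.read_camera('wrist')['frame'].shape, [(np.round(d['at'],3).tolist(),round(d['score'],2)) for d in r.spot_point(p,'head_a')[:2]])
# dark hex
gr=cv2.cvtColor(o,cv2.COLOR_BGR2GRAY); m=(gr<110).astype(np.uint8)
c=max(cv2.findContours(m,0,2)[0],key=cv2.contourArea); print(cv2.contourArea(c),cv2.minEnclosingCircle(c),cv2.approxPolyDP(c,18,True).reshape(-1,2).tolist())
h=ortho(p,(0.550,0.095),0.063,0.05); cc=cv2.HoughCircles(cv2.cvtColor(h,cv2.COLOR_BGR2GRAY),cv2.HOUGH_GRADIENT,1.5,200,param1=60,param2=40,minRadius=250,maxRadius=285); print(cc)
plan([0.62,-0.165,0.12],0.13)
"
```

```text
t 3.12 p [0.6115 0.098  0.116 ] psi -0.0011 tilt [-0.0068 -0.0005] F [ 0.5  0.7 -0. ] M [-0.01  0.    0.02] w 0.0954 ff 0.0 q6 [ 0.07  0.14  1.8   0.    1.2  -1.5 ]
(384, 512, 3) [([0.551, 0.095, -0.0], 0.8)]
58648.0 ((307.5142822265625, 302.5142822265625), 148.51441955566406) [[352, 162], [203, 197], [165, 340], [270, 444], [408, 411], [451, 266]]
[[[287.25 297.75 280.6 ]]]
shift cm [ -0.65 -26.32   0.13] turn [ 0.     0.002 -0.13 ] psi 0.13
shift cm [ -0.65 -26.32   0.13] turn [ 3.000e-03 -0.000e+00  3.012e+00] psi 3.272
shift cm [ -0.65 -26.32   0.13] turn [ 3.000e-03 -0.000e+00  3.012e+00] psi -3.012
```

View pics/o2.png

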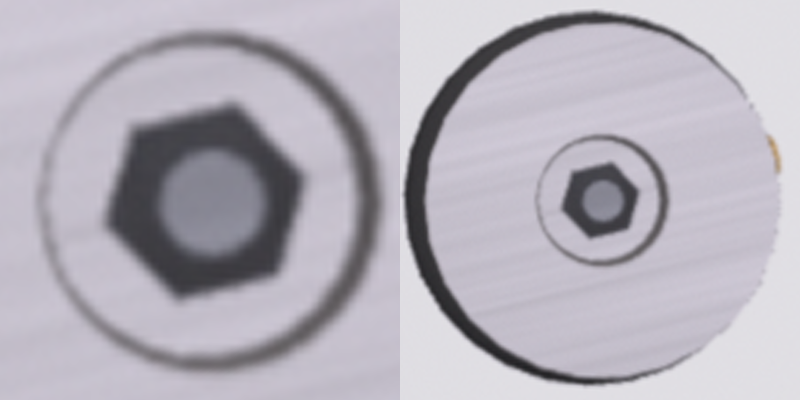

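Emit:
drive_tool:
  commands: "0 -2 -2 0 0 0 9.5;-0.3 -4.6 -1.4 0 0 0 9.5;-0.3 -4.6 -1 0 0 0 9.5;-0.3 -4.6 -1 0 0 0 9.5;-0.3 -4.6 -1 0 0 0 9.5;-0.3 -4.6 -1 0 0 0 9.5;-0.3 -4.6 0 0 0 0 9.5;0 -4.2 0 0 0 -0.13 9.5;0 0 0 0 0 0 9.5"

```text
t: 4.4
tool_pos: [0.631, -0.2444, 0.1973]
eef_rot: [-0.063, 0.998, -0.001, 0.002]
force: [0.5, -0.5, 0.7]
gripper_width: 0.095
finger_force: 0.0
```

```bash
python3 -c "
from h import *
st(); p=shot('wrist','w3')
print([(np.round(d['at'],4).tolist(),round(d['score'],2)) for d in r.spot_point(p,'key_a')])
print([(np.round(d['at'],4).tolist(),round(d['score'],2)) for d in r.spot_point(p,'tray')])
o=ortho(p,(0.564,-0.24),0.034,0.125,800)
cv2.imwrite('pics/o3.png',o[:,200:600])
"
```

```text
t 4.4 p [ 0.631  -0.2444  0.1973] psi 0.1254 tilt [ 0.0038 -0.0026] F [ 0.5 -0.5  0.7] M [ 0.08 -0.04 -0.01] w 0.095 ff 0.0 q6 [-0.45  0.19  1.61 -0.    1.34 -2.14]
[([0.5607, -0.2374, 0.0064], 0.76), ([0.5732, -0.3106, 0.0008], 0.69), ([0.5555, -0.1702, 0.0077], 0.63)]
[([0.5679, -0.2398, 0.0015], 0.55)]
```

View pics/w3.png

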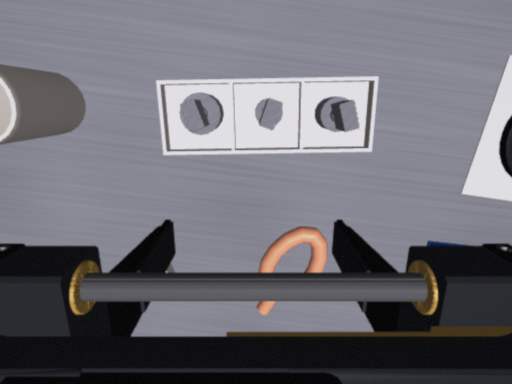

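Emit:
drive_tool:
  commands: "0 0.2 4 0 0 0 9.5;0 0.2 4 0 0 0 9.5;0 0 0 0 0 0 9.5"

```text
t: 4.92
tool_pos: [0.6283, -0.2338, 0.11]
eef_rot: [-0.066, 0.998, 0.002, -0.003]
force: [-0.5, 1.2, -0.4]
gripper_width: 0.0948
finger_force: 0.0
```

```bash
python3 -c "
from h import *
st(); p=shot('wrist','w4')
print([(np.round(d['at'],4).tolist(),round(d['score'],2)) for d in r.spot_point(p,'key_a')])
a=ortho(p,(0.562,-0.24),0.076,0.025,400);b=ortho(p,(0.562,-0.24),0.034,0.025,400)
cv2.imwrite('pics/o4.png',np.hstack([a,b]))
"
```

```text
t 4.92 p [ 0.6283 -0.2338  0.11  ] psi 0.1315 tilt [-0.007   0.0034] F [-0.5  1.2 -0.4] M [0.05 0.   0.01] w 0.0948 ff 0.0 q6 [-0.44  0.25  1.68  0.    1.21 -2.14]
[([0.554, -0.1657, 0.0079], 0.94), ([0.5727, -0.309, 0.0052], 0.88), ([0.5636, -0.2342, 0.0074], 0.82)]
```

View pics/o4.png

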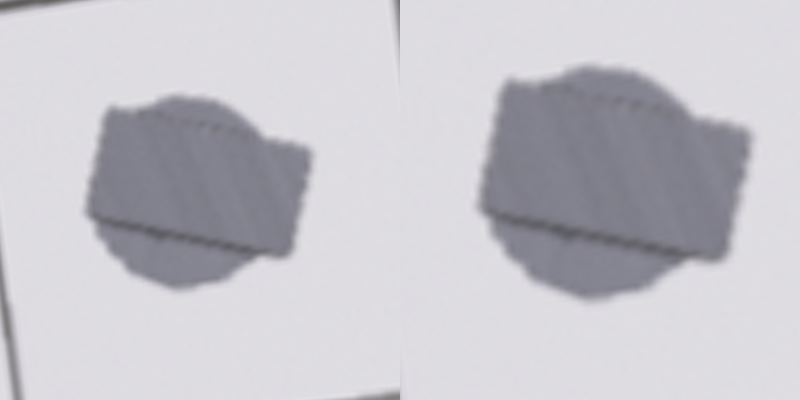

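Emit:
drive_tool:
  commands: "3.3 0.25 0 0 0 0 5;3.3 0.25 0 0 0 0 4;0 0 0 0 0 0.172 4;0 0 0 0 0 0.172 4;0 0 0 0 0 0 4"

```text
t: 5.65
tool_pos: [0.5663, -0.2407, 0.117]
eef_rot: [0.106, 0.994, -0.001, 0.002]
force: [-0.2, -0.3, 0.5]
gripper_width: 0.0502
finger_force: 0.0
```

```bash
python3 -c "
from h import *
st(); plan([.5619,-.2376,.048],-.213)"
```

```text
t 5.65 p [ 0.5663 -0.2407  0.117 ] psi -0.2115 tilt [ 0.0044 -0.0024] F [-0.2 -0.3  0.5] M [-0.01 -0.03  0.01] w 0.0502 ff 0.0 q6 [-0.49  0.12  1.82 -0.    1.19 -1.85]
shift cm [0.53 0.22 6.89] turn [-0.001  0.005  0.001] psi -0.213
shift cm [0.53 0.22 6.89] turn [-8.00e-03 -2.00e-03 -3.14e+00] psi 2.929
shift cm [0.53 0.22 6.89] turn [-8.00e-03 -2.00e-03 -3.14e+00] psi -3.355
```

Emit:
drive_tool:
  commands: "0.5 0.2 2 0 0.005 0 4;0 0 0 0 0 0 4;0 0 0 0 0 0 4"

```text
t: 6.02
tool_pos: [0.56, -0.2367, 0.093]
eef_rot: [0.106, 0.994, 0.0, -0.003]
force: [0.7, -0.3, -0.1]
gripper_width: 0.0402
finger_force: 0.0
```

```bash
python3 -c "
from h import *
st(); plan([.5619,-.2376,.048],-.213); r.read_camera('wrist'); st()"
```

```text
t 6.03 p [ 0.56   -0.2367  0.093 ] psi -0.213 tilt [-0.006   0.0016] F [ 0.7 -0.3 -0.1] M [-0.02 -0.04 -0.01] w 0.0402 ff 0.0 q6 [-0.49  0.14  1.85 -0.    1.16 -1.84]
shift cm [-0.23 -0.05  4.49] turn [ 0.    -0.006  0.   ] psi -0.213
shift cm [-0.23 -0.05  4.49] turn [ 0.01   0.    -3.142] psi 2.929
shift cm [-0.23 -0.05  4.49] turn [ 0.01   0.    -3.142] psi -3.355
t 6.08 p [ 0.5603 -0.2369  0.0934] psi -0.2132 tilt [-0.0053  0.0012] F [-0.   0.1  0.9] M [-0.03 -0.02  0.04] w 0.0399 ff 0.0 q6 [-0.49  0.14  1.84 -0.    1.16 -1.84]
```

Emit:
drive_tool:
  commands: "-0.15 -0.05 1.5 0 -0.005 0 4;0 0 1.5 0 0 0 4;0 0 1.5 0 0 0 4;0 0 0 0 0 0 4;0 0 0 0 0 0 4"

```text
t: 6.7
tool_pos: [0.5617, -0.2379, 0.0486]
eef_rot: [0.107, 0.994, -0.0, 0.0]
force: [-0.4, -0.5, 0.7]
gripper_width: 0.0398
finger_force: 0.0
```

```bash
python3 -c "
from h import *
st(); plan([.5619,-.2376,.048],-.213)
p=shot('wrist','w5'); cv2.imwrite('pics/w5c.png',cv2.resize(p['frame'][60:320,130:390,::-1],(520,520))); st()"
```

```text
t 6.7 p [ 0.5617 -0.2379  0.0486] psi -0.2137 tilt [ 0.0001 -0.    ] F [-0.4 -0.5  0.7] M [0.01 0.03 0.01] w 0.0398 ff 0.0 q6 [-0.49  0.19  1.87 -0.    1.08 -1.85]
shift cm [-0.01  0.03  0.06] turn [-0.     0.    -0.001] psi -0.213
shift cm [-0.01  0.03  0.06] turn [0.    0.    3.141] psi 2.929
shift cm [-0.01  0.03  0.06] turn [0.    0.    3.141] psi -3.355
t 6.75 p [ 0.562  -0.238   0.0491] psi -0.2138 tilt [ 0.0007 -0.0004] F [ 1.  -0.7  0.2] M [-0.05 -0.04  0.04] w 0.0398 ff 0.0 q6 [-0.49  0.19  1.87 -0.    1.08 -1.85]
```

View pics/w5c.png

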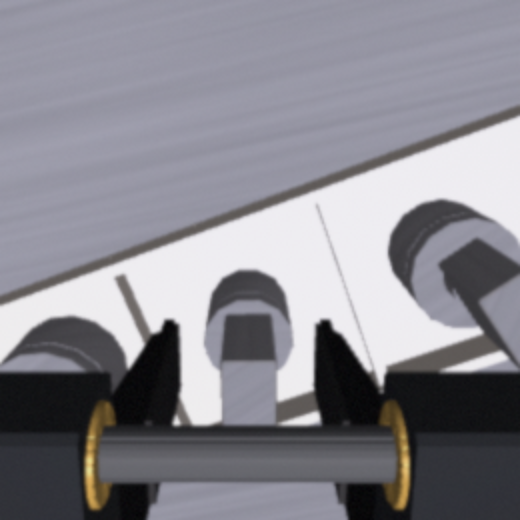

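Emit:
drive_tool:
  commands: "0 0 0 0 0 0 2;0 0 0 0 0 0 1;0 0 0 0 0 0 1;0 0 0 0 0 0 0.8;0 0 -1 0 0 0 0.8;0 0 -3 0 0 0 0.8;0 0 -4 0 0 0 0.8;0 0 -4 0 0 0 0.8;0 0 0 0 0 0 0.8"
  newtons: 40

```text
t: 7.88
tool_pos: [0.5639, -0.239, 0.1737]
eef_rot: [0.107, 0.994, -0.002, 0.004]
force: [0.4, 0.8, -1.2]
gripper_width: 0.0139
finger_force: 40.0
```

```bash
python3 -c "
from h import *
st(); plan([.5505,.0948,.170],.245)"
```

```text
t 7.88 p [ 0.5639 -0.239   0.1737] psi -0.2138 tilt [ 0.0077 -0.0041] F [ 0.4  0.8 -1.2] M [ 0.05  0.02 -0.03] w 0.0139 ff 39.99481737613678 q6 [-0.49  0.07  1.78 -0.    1.28 -1.85]
shift cm [ 8.4  32.34  0.22] turn [-0.004  0.008 -0.459] psi 0.245
shift cm [ 8.4  32.34  0.22] turn [0.01  0.006 2.683] psi 3.387
shift cm [ 8.4  32.34  0.22] turn [0.01  0.006 2.683] psi -2.897
```

Emit:
drive_tool:
  commands: "0.6 2.3 0 0 0 0 0.8;1.2 4.6 0 0 0 0 0.8;1.2 4.6 0 0 0 0 0.8;1.2 4.6 0 0 0 0 0.8;1.2 4.6 0 0 0 0 0.8;1.2 4.6 0 0 0 0 0.8;1.2 4.6 0 0 0 0 0.8;0.6 2.4 0 0 0 -0.153 0.8;0 0 0 0 0 -0.153 0.8;0 0 0 0 0 -0.153 0.8;0 0 0 0 0 0 0.8;0 0 0 0 0 0 0.8"

```text
t: 9.38
tool_pos: [0.5469, 0.0961, 0.1673]
eef_rot: [-0.121, 0.993, 0.0, -0.001]
force: [-0.5, -0.5, -1.0]
gripper_width: 0.0139
finger_force: 40.0
```

```bash
python3 -c "
from h import *
st(); plan([.5505,.0948,.115],.245)"
```

```text
t 9.38 p [0.5469 0.0961 0.1673] psi 0.2434 tilt [-0.0024 -0.    ] F [-0.5 -0.5 -1. ] M [0.08 0.   0.01] w 0.0139 ff 39.99488890171051 q6 [ 0.08 -0.05  1.91  0.    1.28 -1.74]
shift cm [-0.33 -0.21  5.23] turn [ 0.001 -0.002 -0.002] psi 0.245
shift cm [-0.33 -0.21  5.23] turn [-4.00e-03 -1.00e-03  3.14e+00] psi 3.387
shift cm [-0.33 -0.21  5.23] turn [-4.00e-03 -1.00e-03  3.14e+00] psi -2.897
```

Emit:
drive_tool:
  commands: "-0.33 -0.21 2.5 0 0 0 0.8;0 0 2.5 0 0 0 0.8;0 0 0 0 0 0 0.8;0 0 0 0 0 0 0.8;0 0 0 0 0 0 0.8"

```text
t: 10.0
tool_pos: [0.5527, 0.0945, 0.1202]
eef_rot: [-0.122, 0.993, -0.0, 0.001]
force: [-0.9, -0.5, -0.8]
gripper_width: 0.014
finger_force: 40.0
```

```bash
python3 -c "
from h import *
st(); r.read_camera('scene'); st(); plan([.5505,.0948,.115],.245)
p=shot('wrist','w6'); cv2.imwrite('pics/w6c.png',cv2.resize(p['frame'][100:340,136:376,::-1],(480,480)))"
```

```text
t 10.0 p [0.5527 0.0945 0.1202] psi 0.2448 tilt [0.0025 0.0002] F [-0.9 -0.5 -0.8] M [ 0.05 -0.02 -0.04] w 0.014 ff 39.99476194381714 q6 [ 0.07  0.    1.94 -0.    1.19 -1.74]
t 10.05 p [0.5526 0.0945 0.1201] psi 0.2449 tilt [0.0023 0.0002] F [ 0.7 -0.3 -1.4] M [ 0.04  0.07 -0.07] w 0.0137 ff 39.994792342185974 q6 [ 0.07  0.    1.94  0.    1.19 -1.74]
shift cm [0.2  0.08 0.51] turn [-0.     0.002 -0.   ] psi 0.245
shift cm [0.2  0.08 0.51] turn [4.000e-03 1.000e-03 3.141e+00] psi 3.387
shift cm [0.2  0.08 0.51] turn [4.000e-03 1.000e-03 3.141e+00] psi -2.897
```

View pics/w6c.png

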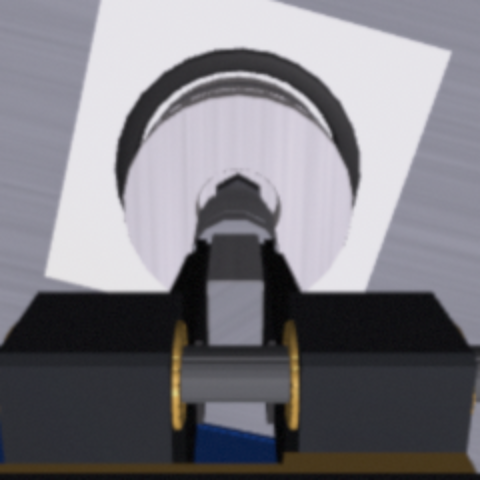

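Emit:
drive_tool:
  commands: "0.15 0.07 0.5 0 0.001 0 0.8;0 0 0 0 0 0 0.8;0 0 0 0 0 0 0.8;0 0 0 0 0 0 0.8"

```text
t: 10.6
tool_pos: [0.5502, 0.0947, 0.1137]
eef_rot: [-0.122, 0.992, -0.0, -0.0]
force: [-1.4, -0.4, -1.6]
gripper_width: 0.014
finger_force: 40.0
```

```bash
python3 -c "
from h import *
st(); r.read_camera('scene'); st(); plan([.5505,.0948,.104],.245)"
```

```text
t 10.6 p [0.5502 0.0947 0.1137] psi 0.2452 tilt [-0.0009 -0.0003] F [-1.4 -0.4 -1.6] M [0.03 0.01 0.03] w 0.014 ff 39.99496042728424 q6 [ 0.07  0.01  1.95 -0.    1.19 -1.74]
t 10.65 p [0.5502 0.0947 0.1137] psi 0.2452 tilt [-0.0008 -0.0003] F [ 0.2 -0.1 -0.8] M [ 0.06  0.05 -0.03] w 0.0136 ff 39.994803071022034 q6 [ 0.07  0.01  1.95 -0.    1.19 -1.74]
shift cm [-0.03 -0.    0.97] turn [-0.    -0.001  0.   ] psi 0.245
shift cm [-0.03 -0.    0.97] turn [ 1.000e-03 -0.000e+00 -3.141e+00] psi 3.387
shift cm [-0.03 -0.    0.97] turn [ 1.000e-03 -0.000e+00 -3.141e+00] psi -2.897
```

Emit:
drive_tool:
  commands: "-0.02 0 0.3 0 0 0 0.8;0 0 0.3 0 0 0 0.8;0 0 0.2 0 0 0 0.8;0 0 0.2 0 0 0 0.8;0 0 0 0 0 0 0.8;0 0 0 0 0 0 0.8"

```text
t: 11.4
tool_pos: [0.5504, 0.0948, 0.1037]
eef_rot: [-0.122, 0.992, -0.0, -0.0]
force: [-0.4, 0.4, -0.8]
gripper_width: 0.0139
finger_force: 40.0
```

```bash
python3 -c "
from h import *
st(); plan([.5505,.0948,.104],.245)"
```

```text
t 11.4 p [0.5504 0.0948 0.1037] psi 0.2452 tilt [-0.0009 -0.0003] F [-0.4  0.4 -0.8] M [ 0.02 -0.   -0.  ] w 0.0139 ff 39.994677901268005 q6 [ 0.07  0.02  1.95 -0.    1.17 -1.74]
shift cm [-0.01 -0.   -0.03] turn [-0.    -0.001  0.   ] psi 0.245
shift cm [-0.01 -0.   -0.03] turn [ 1.000e-03 -0.000e+00 -3.141e+00] psi 3.387
shift cm [-0.01 -0.   -0.03] turn [ 1.000e-03 -0.000e+00 -3.141e+00] psi -2.897
```

Emit:
drive_tool:
  commands: "0 0 0.15 0 0 0 0.8;0 0 0.15 0 0 0 0.8;0 0 0.15 0 0 0 0.8;0 0 0.1 0 0 0 0.8;0 0 0 0 0 0 0.8"

```text
t: 12.02
tool_pos: [0.5502, 0.0948, 0.098]
eef_rot: [-0.122, 0.992, -0.0, -0.001]
force: [-0.1, -0.2, -1.1]
gripper_width: 0.0139
finger_force: 40.0
```

Emit:
drive_tool:
  commands: "0 0 0.15 0 0 0 0.8;0 0 0.15 0 0 0 0.8;0 0 0.15 0 0 0 0.8;0 0 0.15 0 0 0 0.8;0 0 0.1 0 0 0 0.8;0 0 0 0 0 0 0.8;0 0 0 0 0 0 0.8"

```text
t: 12.9
tool_pos: [0.5503, 0.0948, 0.0912]
eef_rot: [-0.122, 0.992, -0.0, -0.0]
force: [0.7, -0.9, -2.5]
gripper_width: 0.0137
finger_force: 40.0
```

Emit:
drive_tool:
  commands: "0 0 0.05 0 0 0 0.8;0 0 0.05 0 0 0 0.8;0 0 0 0 0 0 0.8;0 0 0 0 0 0 0.8"

```text
t: 13.4
tool_pos: [0.5503, 0.0948, 0.0902]
eef_rot: [-0.122, 0.992, -0.0, -0.0]
force: [-0.1, -0.1, -0.6]
gripper_width: 0.0137
finger_force: 40.0
```

Emit:
drive_tool:
  commands: "0 0 0.05 0 0 0 0.8;0 0 0 0 0 0 0.8;0 0 0.05 0 0 0 0.8;0 0 0 0 0 0 0.8;0 0 0 0 0 0 0.8"

```text
t: 14.02
tool_pos: [0.5504, 0.0948, 0.0899]
eef_rot: [-0.122, 0.992, -0.0, -0.0]
force: [-2.8, -0.7, 4.9]
gripper_width: 0.0136
finger_force: 40.0
```

Emit:
drive_tool:
  commands: "0 0 0.05 0 0 0 0.8;0 0 0 0 0 0 0.8;0 0 0 0 0 0 0.8;0 0 0 0 0 0 0.8"

```text
t: 14.52
tool_pos: [0.5505, 0.0948, 0.0898]
eef_rot: [-0.122, 0.992, -0.0, -0.0]
force: [-3.9, 0.1, 7.2]
gripper_width: 0.0139
finger_force: 40.0
```

```bash
python3 -c "
from h import *
p=shot('side','s1'); st(); a=p['frame'][140:240,200:300,::-1]
q=shot('wrist','w7'); b=q['frame'][100:340,136:376,::-1]
cv2.imwrite('pics/fin.png',np.hstack([cv2.resize(a,(400,400),interpolation=2),cv2.resize(b,(400,400))]))"
```

```text
t 14.57 p [0.5505 0.0948 0.0899] psi 0.2453 tilt [-0.0009 -0.0003] F [-4.   0.1  7. ] M [-0.03  0.9  -0.01] w 0.0137 ff 39.997923374176025 q6 [ 0.07  0.04  1.96 -0.    1.14 -1.74]
```

View pics/fin.png

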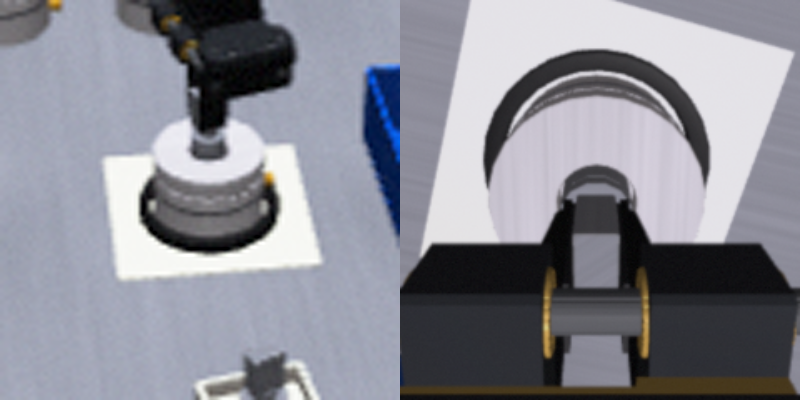

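The picture shows the key's barrel down in the recess, upright. Contact came at 45 mm mouth height, which is the recess floor, with about 7 N of push.

```bash
python3 -c "
from station import r
print(r.close_job())"
```

```text
the job is handed in; nothing more can be done
None
```

The middle key in the tray (20 mm hole) fits the 18 mm nut in the nest; it is seated upright on the recess floor and still gripped, job handed in at about 14.6 s — I picked it by size from the camera images, so the other two keys were never tried and stand untouched in the tray.

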